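# Tip the red case out of a crowded rack and stand it on the patient's folder

### The job

The case with the red lid is hemmed in by its neighbours in the rack: reach down into the empty place behind it and tip it forward so that it leans on the rack's front bar, and let go of it there. Then take hold of the leaning case by its sides, and stand it upright in the middle of the card folder. Leave the other cases standing where they are, and do not disturb the jar and the ear bulb.

Things in the scene. Friction and masses are not known exactly. Their poses are not given: they have to be found in the camera images.
- red_case_mid (a point): the RED-lidded case: white body, 36 mm wide (y), 78 mm deep (x), 150 mm tall (z), 0.2 to 0.42 kg, loose; point: its centre, 75 mm up; x runs to its back. Stands in any of the four front places; the only one with an empty place behind it. Its weight is central: leant forward past about 0.48 rad it falls on by itself.
- rack: grey rack, fixed, two rows of cases. Origin: on the desk below the middle of the front row's front faces; x to the back, y left. 4 places at y = -64.5, -21.5, 21.5, 64.5 mm, floor 6 mm up. Front row x 1 to 79 mm, rear row x 95 to 145 mm, case tops 156 mm up. Clear dividers, cheeks and back wall (x 151 mm) 74 mm high. A 3 mm toe strip stops the feet from sliding forward.
- rack_well0 (a point): floor of the right-most rear place (y = -64.5 mm), 6 mm above the desk, 36 mm behind the front row; the other rear places follow every 43 mm to the left. The empty one, behind the red case, is a well at least 50 mm wide (41 mm below the divider tops) between the rear cases and 72 mm long from the red case to the back wall.
- rack_rest (a point): middle of the round bar along the rack's front, 10 mm thick, 53 mm above the desk, 33 mm in front of the front row. A front case tipped forward about its front bottom edge leans on it at about 0.57 rad and stays there.
- folder_top (a point): buff card folder lying flat on the desk, fixed, 240 mm (its x) by 160 mm (its y), 8 mm thick; the point is the centre of its top face
- tip_jar_mid (a point): small jar of foam ear tips, 49 mm across, 57 mm tall, loose bystander; the point is its centre, 28 mm up
- ear_bulb_mid (a point): small white rubber ear bulb with red cap, 27 mm across, 36 mm tall, loose bystander; the point is its centre, 18 mm up
- front_case_1_mid (a point): storage case with a blue lid, white body, 36 mm wide (y), 78 mm deep (x), 150 mm tall (z), 0.3 kg; point: its centre, 75 mm up; x runs to its back, loose neighbour in the front row
- front_case_2_mid (a point): storage case with a blue lid, white body, 36 mm wide (y), 78 mm deep (x), 150 mm tall (z), 0.3 kg; point: its centre, 75 mm up; x runs to its back, loose neighbour in the front row
- front_case_3_mid (a point): storage case with a blue lid, white body, 36 mm wide (y), 78 mm deep (x), 150 mm tall (z), 0.3 kg; point: its centre, 75 mm up; x runs to its back, loose neighbour in the front row
- rear_case_1_mid (a point): storage case with a grey lid, white body, 36 mm wide (y), 50 mm deep (x), 150 mm tall (z), 0.2 kg; point: its centre, 75 mm up; x runs to its back, loose neighbour in the rear row, right behind front_case_1
- rear_case_2_mid (a point): storage case with a grey lid, white body, 36 mm wide (y), 50 mm deep (x), 150 mm tall (z), 0.2 kg; point: its centre, 75 mm up; x runs to its back, loose neighbour in the rear row, right behind front_case_2
- rear_case_3_mid (a point): storage case with a grey lid, white body, 36 mm wide (y), 50 mm deep (x), 150 mm tall (z), 0.2 kg; point: its centre, 75 mm up; x runs to its back, loose neighbour in the rear row, right behind front_case_3

How it is judged (in metres and radians):
On the way:
1. the red case leans forward on the rack's front bar, not touched by the fingers (angle between red_case_mid's own z axis and vertical between 0.48 and 0.85 rad and x of red_case_mid in the frame of rack between -0.04 and 0.015 m and z of red_case_mid in the frame of rack below 0.105 m and contact force between the fingers and red_case below 0.1 N), for 0.2 s.
At the end, for the whole second after the job is handed in: The red case stands upright (within 0.08 rad) and at rest on the card folder, released, its centre within 45 mm of the folder's centre seen from above; every other case is within 15 mm of where it began and upright within 0.12 rad; jar and ear bulb are within 30 mm of where they began (horizontal distance between red_case_mid and folder_top below 0.045 m and angle between red_case_mid's own z axis and vertical below 0.08 rad and height (world z) of red_case_mid between 0.078 and 0.088 m and linear speed of red_case below 0.02 m/s and contact force between the fingers and red_case below 0.1 N and distance of each of front_case_1_mid, front_case_2_mid, front_case_3_mid, rear_case_1_mid, rear_case_2_mid, rear_case_3_mid from where it was at the start of the episode below 0.015 m and angle between each of front_case_1_mid, front_case_2_mid, front_case_3_mid, rear_case_1_mid, rear_case_2_mid, rear_case_3_mid's own z axis and vertical below 0.12 rad and distance of each of tip_jar_mid, ear_bulb_mid from where it was at the start of the episode below 0.03 m); the robot touches nothing.
It fails at once if another case is tipped or pulled out of its place (distance of any of front_case_1_mid, front_case_2_mid, front_case_3_mid, rear_case_1_mid, rear_case_2_mid, rear_case_3_mid from where it was at the start of the episode above 0.03 m or angle between any of front_case_1_mid, front_case_2_mid, front_case_3_mid, rear_case_1_mid, rear_case_2_mid, rear_case_3_mid's own z axis and vertical above 0.3 rad).
It fails at once if the jar or the ear bulb is knocked away (distance of any of tip_jar_mid, ear_bulb_mid from where it was at the start of the episode above 0.03 m).
It also fails if it takes over 64 s, if anything falls off the work surface, if the arm or the gripper's body presses on something with over 40 N, if the wrist force passes 120 N, or if a joint passes its speed limit or range.

### The arm

A 7-joint arm with a two-finger parallel gripper is mounted at the origin on a cart in front of the work surface, level with it; the furniture and walls round the work are solid. World frame = base frame: x ahead of the robot, y to its left, z up, the work surface at z = 0. Lengths are in mm, angles in rad, forces in N, time in s.
With the tool pointing down it reaches from about 400 to 875 mm from the base axis. Payload 4.4 kg.
Tool frame: the origin (TCP) lies midway between the tips of the shut fingers; the grasp point (between the pads) lies ctrl.tcp_to_grasp behind it (ctrl.tcp_to_grasp is the distance from the TCP to the grasp point, in mm); z points along the fingers, y is the line along which they close (so a half turn about z gives the same grasp; the last joint's range is limited). The gripper opens to 85 mm and grips with 20 to 120 N. Pads are 22 mm wide; open, the fingers measure 114 mm over their backs; the gripper's body (76 mm by 85 mm) begins 54 mm behind the grasp point. The pads swing forward as they close: fully open they stand 13 mm farther back than shut.
Start: joints at [-1.299, 0.628, 0.038, 1.517, -0.027, 0.996, -0.02], TCP at [215.395, 613.289, 231.313] pointing down, gripper open.
Joint ranges: [-3.06, 3.06], [-0.37, 2.12], [-1.25, 1.32], [0.18, 2.47], [-1.1, 4.24], [0.23, 1.98], [-2.94, 2.94]. Speed limits (rad/s): [2.57, 2.57, 3.14, 3.14, 3.14, 3.14, 3.14].

### API

Orientations are given as [roll, pitch, yaw] about the fixed x, y, z axes, in that order (R = Rz(yaw) Ry(pitch) Rx(roll)).
In Python, from cell import ctrl, get_image, get_calibration, workorder, boxes_of, place_of gives the robot as it stands.
- The arm moves only by the tool play_rows, never from a script. Its argument "series" is a list that holds one entry, the list of rows, each a list of 7 numbers: the shift along the world's x, y, z in cm, then the turn, a rotation vector about the world's x, y, z in degrees, then the closure, from 0 (fully open) to 1 (shut). A call has 1 to 20 rows; each row shifts and turns the commanded pose from where the row before left it; what a row does not reach is not made up. A row lasts 1/8 s, in which the tool goes at most 62.5 mm and 10.7 degrees, less where a joint would pass 70% of its speed; a pose out of reach is approached as far as the arm can. A call with a gripper value outside its range is refused whole. The fingers move at their own pace and stop on an object; the grip force is fixed at half the most. Time passes only in rows, so rows that do not move let the fingers close. It gives the time, the measured TCP pose, the force, the opening and the grip force at its end, in the units of the state.
- ctrl.read_state(): the state, without advancing time (a new reading comes with each control period).
- get_image(name): name is "scene" or "top" or "wrist"; returns (picture, depth): 420x560x3 uint8, red, green, blue; 420x560 float32, mm along the optical axis (not along the pixel's ray), 0 where there is no reading.
- get_calibration(name): a dict with "K" (3x3 intrinsics, pixels), "R" (3x3) and "t" (3): a world point X has camera coordinates R X + t; the wrist camera has in their place "mount" (4x4, takes a point from camera to tool coordinates, whose origin is the TCP and whose axes are the flange's). Camera axes: x right, y down, z forward; pixel columns grow to the right and rows downward; lengths in mm; the calibration is good to about 2 mm. The wrist camera is an equidistant fisheye: a pixel r from the principal point sees the ray r / f radians off the axis. A picture is of the moment at which its call begins: read the wrist's pose just before it. get_calibration takes no time and is no camera call.
- workorder.finish_job(): hands the job in; it is judged then, once.
Trained networks look in the newest picture that a camera, given by its name, has taken for a name from the list of things; names that differ only in an ending like _2 or _b are one class to them, and where a whole thing is asked for, a point or a joint stands for the part that bears it (a point fixed in the world has none). Each returns a list of dicts, best first, with "p" (0 to 1); they miss things now and then, are a little off and sometimes report something else, mostly with a low value. They report only what shows in the picture. A call takes as long as a camera call.
- boxes_of(target, camera): "pixel" ([column, row] in pixels, amid what is visible of it).
- place_of(target, camera): "pixel" ([column, row] in pixels: a listed point, or the origin of a listed thing).
The state is a dict: "clock": time; "qpos": joint angles; "qd": joint speeds; "tau": joint torques, N m; "eef_pos": TCP position; "tool_rot": TCP orientation; "force": force on the tool from outside, world axes, zero at the start; "torque": the same for the moment, N m; "width": finger opening in mm; "gripper_force": force on a finger pad.
Only numpy, scipy, OpenCV 4.12 (cv2) and the standard library are available. Lean on these libraries where they do the work, as an engineer would, in place of code of your own. Each camera call takes 0.05 s, during which the arm holds its last target. There are 200 camera calls.

## Working session

There is one attempt and no reset: what is moved stays moved. The work goes in short steps, Python scripts to look and compute and a tool call to move; the robot and the scene stay as the last step left them, time stands still between calls to the robot, and variables do not carry over. Pictures are saved under pics/ and viewed, at most 12 in all, crops included, and the job is handed in when it is done.

Besides the shell and the picture viewer there is one more tool, called after "Call:" in YAML: its name, and indented under it one key for each argument. play_rows: Moves the arm, as the interface text tells. Its arguments: {"type":"object","properties":{"series":{"type":"array"}},"required":["series"]}

```bash
mkdir -p pics; cat > h.py <<'E'
import numpy as np, cv2
from cell import ctrl, get_image, get_calibration, workorder, boxes_of, place_of
from scipy.spatial.transform import Rotation as Ro
def snap(cam,fn=None):
    im,d=get_image(cam)
    if fn: cv2.imwrite('pics/'+fn,im[:,:,::-1])
    return im,d
def world(cam,px,depth):
    c=get_calibration(cam);K=c['K'];p=np.linalg.inv(K)@np.array([px[0],px[1],1.])*depth
    return np.array(c['R']).T@(p-np.array(c['t']))
def cloud(cam,d):
    c=get_calibration(cam);K=np.array(c['K']);v,u=np.mgrid[:d.shape[0],:d.shape[1]]
    p=np.stack([(u-K[0,2])/K[0,0]*d,(v-K[1,2])/K[1,1]*d,d],-1)
    w=(p-np.array(c['t']))@np.array(c['R']); w[d==0]=np.nan
    return w
E
python3 - <<'E'
from h import *
im,d=snap('scene','s1.png'); im2,d2=snap('top','t1.png')
print(ctrl.read_state(), ctrl.tcp_to_grasp)
for cam,dd in(('scene',d),('top',d2)):
    c=get_calibration(cam); print(cam,np.round(-np.array(c['R']).T@c['t']))
    for n in ['red_case_mid','rack','rack_well0','rack_rest','folder_top','tip_jar_mid','ear_bulb_mid','front_case_1_mid']:
        for r in place_of(n,cam)[:4]:
            u,v=r['pixel'];z=dd[min(int(v),419),min(int(u),559)]
            print(n,np.round([u,v]),round(r['p'],2),np.round(world(cam,(u,v),z)))
E
```

```text
{'clock': 0.1, 'qpos': array([-1.29878882,  0.62924653,  0.03842477,  1.51825155, -0.0270279 ,
        0.99631487, -0.02000183]), 'qd': array([-6.78264737e-04, -1.05788089e-03,  1.11515801e-03, -6.53048104e-04,
       -3.50370067e-04,  9.00198574e-05, -6.67835957e-04]), 'tau': array([ 2.42364717e-03, -5.64532006e+01,  1.23004194e+00, -1.93973923e+01,
        1.12329482e-02,  5.45224335e-03, -1.02216944e-06]), 'eef_pos': array([215.19024976, 612.75647475, 230.49054252]), 'tool_rot': array([-3.13988908e+00, -1.85862020e-05,  2.80378466e+00]), 'force': array([ 0.22981265,  0.17046122, -0.21354778]), 'torque': array([-0.03096887,  0.02466624, -0.03977201]), 'gripper_force': 0.0, 'width': 85.70871076890093} 18.700000000000003
scene [-22. 522. 440.]
red_case_mid [338. 175.] 0.88 [ 522. -207.  106.]
rack [327. 219.] 0.85 [ 509. -164.    4.]
rack [298. 186.] 0.7 [ 561. -107.   90.]
rack_rest [339. 196.] 0.83 [ 527. -229.   42.]
rack_rest [339. 177.] 0.51 [ 523. -215.   99.]
folder_top [183. 287.] 0.67 [498. 247.   8.]
tip_jar_mid [299. 184.] 0.72 [ 555. -105.   97.]
ear_bulb_mid [328. 268.] 0.69 [352.  20.  23.]
front_case_1_mid [308. 184.] 0.85 [ 535. -115.  102.]
top [418.  14. 970.]
red_case_mid [389. 194.] 0.78 [ 545. -223.  153.]
red_case_mid [279. 275.] 0.62 [366.  10.  33.]
rack [358. 212.] 0.68 [ 522. -186.    8.]
rack_well0 [388. 169.] 0.97 [ 598. -221.  156.]
rack_rest [360. 221.] 0.81 [ 496. -181.   56.]
folder_top [182. 216.] 0.96 [507. 253.  10.]
tip_jar_mid [270. 178.] 0.68 [597.  33.  56.]
ear_bulb_mid [361. 212.] 0.67 [ 521. -195.    7.]
ear_bulb_mid [278. 276.] 0.45 [362.  13.  33.]
front_case_1_mid [355. 186.] 0.92 [ 561. -150.  153.]
```

View pics/s1.png

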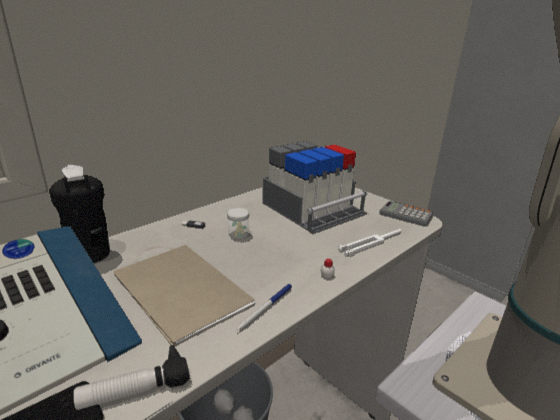

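View pics/t1.png

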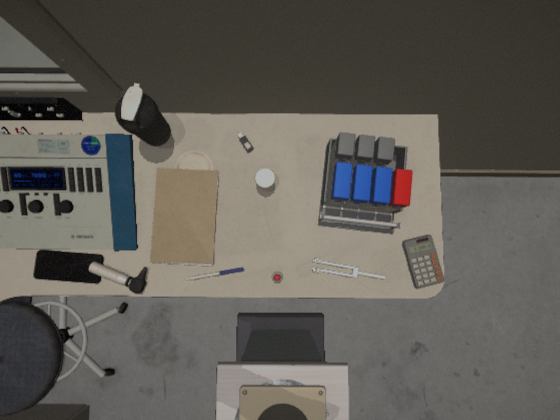

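```bash
cat > m.py <<'E'
from h import *
im,d=snap('top'); w=cloud('top',d); hsv=cv2.cvtColor(im,cv2.COLOR_RGB2HSV)
H,S,V=[hsv[:,:,i].astype(int) for i in range(3)]
z=w[:,:,2]; X,Y=w[:,:,0],w[:,:,1]
top=(z>140)&(z<175)&(Y<-60)
def rect(m,n):
    p=w[m][:,:2].astype(np.float32)
    if len(p)<10: print(n,len(p));return
    r=cv2.minAreaRect(p); print(n,len(p),'c',np.round(r[0],1),'s',np.round(r[1],1),'a',round(r[2],2),'z',round(np.nanmedian(z[m]),1),'mean',np.round(p.mean(0),1))
red=((H<8)|(H>172))&(S>150)
blue=(abs(H-112)<14)&(S>120)
rect(top&red,'red');rect(top&blue,'blue');rect(top&~red&~blue&(S<60),'grey');rect(top,'all')
bar=(z>46)&(z<64)&(Y<-60)&(X<530)&(X>430);rect(bar,'bar')
fol=(z>3)&(z<14)&(Y>120)&(Y<390)&(S>50)&(X>330)&(X<700)&(abs(H-15)<10)
n,l,st,ce=cv2.connectedComponentsWithStats(fol.astype(np.uint8)); k=1+np.argmax(st[1:,4]); rect(l==k,'folder')
rect((z>40)&(z<70)&(abs(Y-30)<60)&(X>540)&(X<660),'jar')
rect((z>15)&(z<50)&(abs(Y-12)<40)&(X>320)&(X<400),'bulb')
E
python3 m.py; python3 - <<'E'
import cv2
a=cv2.imread('pics/t1.png')[110:250,300:460];b=cv2.imread('pics/s1.png')[125:245,250:390]
import numpy as np
cv2.imwrite('pics/c1.png',np.hstack([cv2.resize(a,(400,350),interpolation=2),cv2.resize(b,(400,350),interpolation=2)]))
E
```

```text
red 594 c [ 559.9 -251.9] s [36.1 77.4] a 84.04 z 155.2 mean [ 559.5 -251.1]
blue 1867 c [ 568.8 -166.6] s [121.7  78.8] a 83.87 z 155.2 mean [ 568.1 -166.5]
grey 2924 c [ 650.8 -335.8] s [551.6 262.6] a 89.94 z 155.6 mean [ 722.6 -263.7]
all 5534 c [ 650.8 -335.8] s [551.6 262.6] a 89.94 z 155.2 mean [ 648.7 -227.6]
bar 400 c [ 509.9 -181.6] s [191.7  42.8] a 83.89 z 56.5 mean [ 498.1 -183.5]
folder 5765 c [510.7 247.7] s [156.7 238.7] a 88.11 z 7.7 mean [508.3 247.6]
jar 336 c [596.7  46.2] s [49.7 45.8] a 0.42 z 56.6 mean [595.8  46.2]
bulb 84 c [360.   15.6] s [24.  21.9] a 0.54 z 22.7 mean [360.3  15.6]
```

View pics/c1.png

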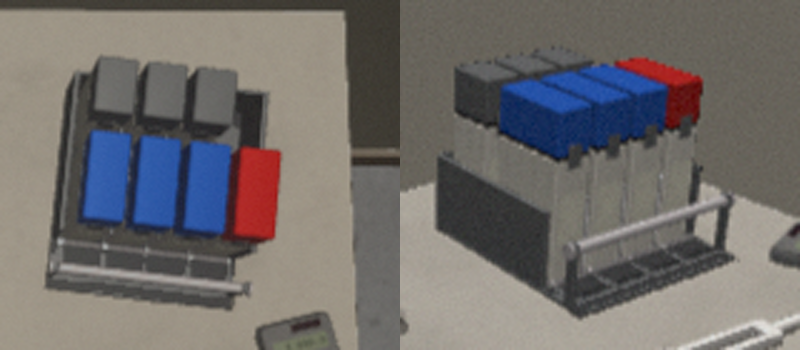

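Call:
play_rows:
  series:
    - [[0, 0, 2, 0, 0, 0, 1], [2, -4, 2, 0, 0, 0, 1], [4, -5, 2, 0, 0, 0, 1], [4, -5, 1, 0, 0, 0, 1], [4, -5, 0, 0, 0, 0, 1], [4, -5, 0, 0, 0, 0, 1], [2, -5, 0, 0, 0, 0, 1], [2, -5, 0, 0, 0, 0, 1], [2, -5, 0, 0, 0, 0, 1], [2, -5, 0, 0, 0, 0, 1], [2, -5, 0, 0, 0, 0, 1], [2, -5, 0, 0, 0, 0, 1]]

```text
clock: 2.45
eef_pos: [509.9, 79.3, 299.9]
tool_rot: [3.141, 0.001, 2.804]
force: [0.3, 0.9, 0.3]
width: 0.1
gripper_force: 0.0
```

Call:
play_rows:
  series:
    - [[1.45, -4.25, 0, 0, 0, 1.7, 1], [1.45, -4.25, 0, 0, 0, 1.7, 1], [1.45, -4.25, 0, 0, 0, 1.7, 1], [1.45, -4.25, 0, 0, 0, 1.7, 1], [1.45, -4.25, 0, 0, 0, 1.7, 1], [1.45, -4.25, 0, 0, 0, 1.6, 1], [1.45, -4.25, 0, 0, 0, 1.6, 1], [1.6, -4.1, 0, 0, 0, 1.6, 1], [0, 0, 0, 0, 0, 0, 1], [0, 0, 0, 0, 0, 0, 1]]

```text
clock: 3.7
eef_pos: [626.7, -256.9, 299.2]
tool_rot: [3.14, -0.001, 3.036]
force: [-0.8, 0.2, -0.1]
width: -0.1
gripper_force: 0.0
```

```bash
python3 - <<'E'
from h import *
s=ctrl.read_state();print(np.round(s['qpos'],2),s['eef_pos'],s['tool_rot'])
snap('wrist','w1.png')
E
```

```text
[ 0.27  0.62  0.15  1.34 -0.09  1.19  1.89] [ 626.696294   -256.89723015  299.236589  ] [ 3.14040475e+00 -6.79119012e-04  3.03589425e+00]
```

View pics/w1.png

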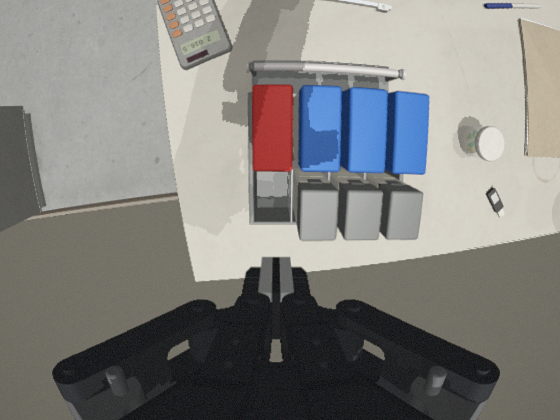

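Call:
play_rows:
  series:
    - [[0, -0.2, -3, 0, 0, 0, 1], [0, 0, -4, 0, 0, 0, 1], [0, 0, -3, 0, 0, 0, 1], [0, 0, -2.5, 0, 0, 0, 1], [0, 0, -2, 0, 0, 0, 1], [0, 0, -1.8, 0, 0, 0, 1], [0, 0, -1.6, 0, 0, 0, 1], [0, 0, 0, 0, 0, 0, 1], [0, 0, 0, 0, 0, 0, 1]]

```text
clock: 4.88
eef_pos: [627.3, -259.8, 121.2]
tool_rot: [-3.141, 0.001, 3.036]
force: [1.2, -0.6, 1.4]
width: 0.2
gripper_force: 0.0
```

Call:
play_rows:
  series:
    - [[-1, 0.1, 0, 0, 0, 0, 1], [-0.6, 0.06, 0, 0, 0, 0, 1], [-0.4, 0.05, 0, 0, 0, 0, 1], [-0.4, 0.04, 0, 0, 0, 0, 1], [-0.4, 0.04, 0, 0, 0, 0, 1], [-0.4, 0.04, 0, 0, 0, 0, 1], [-0.4, 0.05, 0, 0, 0, 0, 1], [-0.4, 0.04, 0, 0, 0, 0, 1], [-0.4, 0.04, 0, 0, 0, 0, 1], [-0.4, 0.04, 0, 0, 0, 0, 1], [-0.4, 0.04, 0, 0, 0, 0, 1]]

```text
clock: 6.25
eef_pos: [574.4, -254.2, 120.5]
tool_rot: [3.142, -0.0, 3.036]
force: [-0.2, 0.1, 0.7]
width: -0.0
gripper_force: 0.4
```

```bash
python3 - <<'E'
from h import *
s=ctrl.read_state();print(s['eef_pos'],s['force'])
a,_=snap('wrist');b,_=snap('scene');
cv2.imwrite('pics/p1.png',np.hstack([a[:,:,::-1][:, 80:480],cv2.resize(b[105:245,240:400,::-1],(400,420))]))
E
```

```text
[ 574.35910237 -254.15715607  120.51860129] [-0.20489848  0.06527281  0.7045775 ]
```

View pics/p1.png

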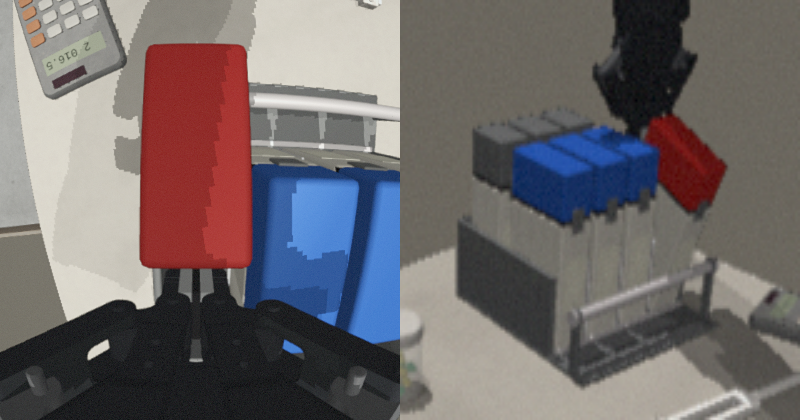

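Call:
play_rows:
  series:
    - [[-0.4, 0.04, 0, 0, 0, 0, 1], [-0.4, 0.04, 0, 0, 0, 0, 1], [-0.4, 0.04, 0, 0, 0, 0, 1], [-0.3, 0.03, 0, 0, 0, 0, 1], [-0.3, 0.03, 0, 0, 0, 0, 1], [-0.3, 0.03, 0, 0, 0, 0, 1], [0, 0, 0, 0, 0, 0, 1], [0, 0, 0, 0, 0, 0, 1]]

```text
clock: 7.35
eef_pos: [554.0, -252.1, 120.6]
tool_rot: [-3.142, 0.0, 3.036]
force: [0.5, -0.8, -0.4]
width: 0.3
gripper_force: 0.0
```

```bash
python3 - <<'E'
from h import *
im,d=get_image('top'); w=cloud('top',d);z=w[:,:,2]
hsv=cv2.cvtColor(im,cv2.COLOR_RGB2HSV);H,S=hsv[:,:,0].astype(int),hsv[:,:,1]
m=((H<8)|(H>172))&(S>150)&(w[:,:,1]<-150)&(z>60)
p=w[m];c=p.mean(0);u,s,v=np.linalg.svd(p-c,full_matrices=False);n=v[2]*np.sign(v[2][2]);print(len(p),c,n,np.arccos(n[2]),p[:,2].min(),p[:,2].max())
E
```

```text
691 [ 488.1396011  -241.94242785  154.71066956] [-0.30511571  0.30935254  0.90066942] 0.44948860392553347 118.16251599280884 175.66395105260045
```

Call:
play_rows:
  series:
    - [[1, -0.1, 0, 0, 0, 0, 1], [2, -0.2, 0, 0, 0, 0, 1], [2, -0.2, 0, 0, 0, 0, 1], [0.5, -0.05, 3, 0, 0, 0, 1], [0, 0, 5, 0, 0, 0, 1], [0, 0, 5, 0, 0, 0, 1], [0, 0, 5, 0, 0, 0, 1], [0, 0, 2, 0, 0, 0, 1]]

```text
clock: 8.4
eef_pos: [610.8, -258.2, 324.6]
tool_rot: [-3.14, 0.006, 3.036]
force: [0.2, -0.4, -0.5]
width: 0.1
gripper_force: 0.0
```

```bash
cat > lean.py <<'E'
from h import *
R0=np.array([526.8,-183.6,0]);a=-0.1056;Rz=Ro.from_euler('z',a).as_matrix()
b,db=get_image('scene');im,d=get_image('top')
P=[]
for cam,im_,d_ in(('top',im,d),('scene',b,db)):
    w=(cloud(cam,d_)-R0)@Rz; hsv=cv2.cvtColor(im_,cv2.COLOR_RGB2HSV);H,S=hsv[:,:,0].astype(int),hsv[:,:,1]
    m=((H<8)|(H>172))&(S>120)&(w[:,:,1]<-35)&(w[:,:,2]>60); m=cv2.erode(m.astype(np.uint8),np.ones((3,3)))>0
    p=w[m];print(cam,len(p),np.round(p.min(0)),np.round(p.max(0)))
    # top-face plane by ransac
    rng=np.random.default_rng(0);best=None
    for _ in range(400):
        q=p[rng.choice(len(p),3,False)];n=np.cross(q[1]-q[0],q[2]-q[0]);n/=np.linalg.norm(n)+1e-9
        k=abs((p-q[0])@n)<2
        if best is None or k.sum()>best.sum(): best=k
    q=p[best];c=q.mean(0);v=np.linalg.svd(q-c,full_matrices=False)[2][2];v*=np.sign(v[2])
    print('  face',len(q),np.round(c,1),np.round(v,3),'tilt',round(np.arctan2(-v[0],v[2]),3),np.round(q.min(0)),np.round(q.max(0)))
cv2.imwrite('pics/l1.png',np.hstack([cv2.resize(im[110:250,300:460,::-1],(400,350),interpolation=2),cv2.resize(b[125:245,250:390,::-1],(400,350),interpolation=2)]))
E
python3 lean.py
```

```text
top 619 [-71. -79. 125.] [  7. -46. 175.]
  face 408 [-39.3 -62.  155.6] [-0.526  0.032  0.85 ] tilt 0.554 [-71. -79. 136.] [ -8. -46. 175.]
scene 565 [-77. -77. 106.] [  3. -45. 171.]
  face 306 [-37.9 -47.8 137.6] [0.002 1.    0.002] tilt -0.774 [-77. -50. 106.] [  3. -46. 171.]
```

View pics/l1.png

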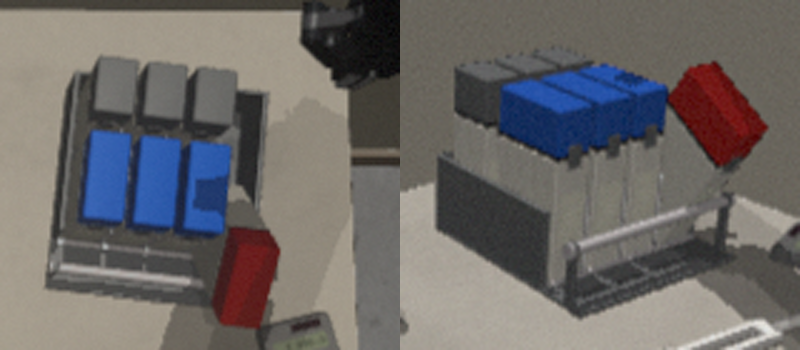

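Call:
play_rows:
  series:
    - [[-3, 0.3, 0, 0, 0, 0, 0.2], [-4, 0.4, 0, -0.56, -5.32, 0, 0.2], [-4, 0.4, 0, -0.56, -5.32, 0, 0.2], [-3, 0.4, 0, -0.56, -5.32, 0, 0.2], [-2, 0.2, -2, -0.56, -5.32, 0, 0.2], [0, 0, -3, -0.57, -5.32, 0, 0.2], [0, 0, -4, -0.57, -5.3, 0, 0.2], [0, 0, -2.5, 0, 0, 0, 0.2], [0, 0, 0, 0, 0, 0, 0.2], [0, 0, 0, 0, 0, 0, 0.2]]

```text
clock: 9.75
eef_pos: [466.5, -221.8, 243.6]
tool_rot: [3.125, 0.492, 3.011]
force: [0.1, 0.5, 0.4]
width: 68.0
gripper_force: 0.0
```

```bash
python3 - <<'E'
from h import *
s=ctrl.read_state();print(s['eef_pos'],s['width'],np.round(s['qpos'],2))
R0=np.array([526.8,-183.6,0]);Rz=Ro.from_euler('z',-.1056).as_matrix()
T=Ro.from_euler('xyz',s['tool_rot']).as_matrix();p=Rz.T@(s['eef_pos']-R0);print('rack',p,'toolz',Rz.T@T[:,2],'tooly',Rz.T@T[:,1])
print('to go world cm',(R0+Rz@[-20.6,-65,112]-s['eef_pos'])/10)
c=get_calibration('wrist');print(c['K']);M=np.array(c['mount']);print(np.round(M,2))
im,d=snap('wrist','w2.png')
E
```

```text
[ 466.48421661 -221.84580657  243.57793969] 67.9976780647662 [ 0.52  0.28  0.    2.28 -1.03  0.23  2.94]
rack [-55.9485392  -44.39027379 243.57793969] toolz [ 0.47259814  0.00527418 -0.88126227] tooly [0.01677403 0.9997471  0.01497877]
to go world cm [  3.29792857  -2.42207917 -13.15779397]
[[325.1922621    0.         275.59050688]
 [  0.         325.1922621  215.25987805]
 [  0.           0.           1.        ]]
[[ 0.0000e+00 -9.6000e-01 -2.8000e-01  7.1060e+01]
 [ 1.0000e+00  0.0000e+00  0.0000e+00 -1.2000e-01]
 [-0.0000e+00 -2.8000e-01  9.6000e-01 -1.4324e+02]
 [ 0.0000e+00  0.0000e+00  0.0000e+00  1.0000e+00]]
```

View pics/w2.png

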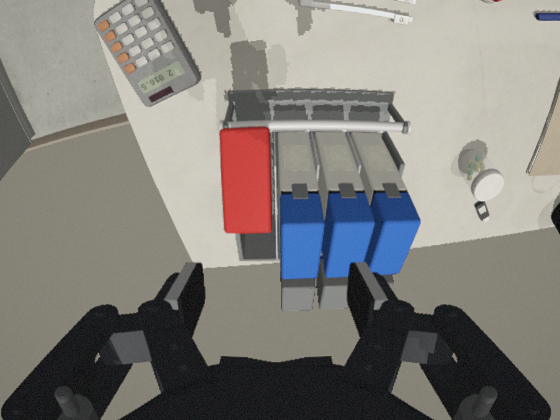

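Call:
play_rows:
  series:
    - [[0.6, -0.6, 0, 0.7, 6.5, 0, 0.2], [1, -1, 0, 0.7, 6.5, 0, 0.2], [1, -0.8, 0, 0.7, 6.5, 0, 0.2], [0, 0, 0, 0, 0, 0, 0.2], [0, 0, 0, 0, 0, 0, 0.2]]

```text
clock: 10.42
eef_pos: [492.9, -241.3, 242.9]
tool_rot: [3.121, 0.184, 3.012]
force: [-1.3, -0.2, -0.2]
width: 68.2
gripper_force: 0.0
```

```bash
cat > st.py <<'E'
from h import *
import sys
s=ctrl.read_state();print(s['eef_pos'],s['width'],np.round(s['qpos'],2),s['force'])
R0=np.array([526.8,-183.6,0]);Rz=Ro.from_euler('z',-.1056).as_matrix()
T=Ro.from_euler('xyz',s['tool_rot']).as_matrix();p=Rz.T@(s['eef_pos']-R0);print('rack',p,'toolz',Rz.T@T[:,2],'tooly',Rz.T@T[:,1])
print('to go world cm',(R0+Rz@[-28,-65,111.5]-s['eef_pos'])/10)
t=.15;z=np.array([np.sin(t),0,-np.cos(t)]);y=np.array([0,1,0]);G=Rz@np.stack([np.cross(y,z),y,z],1)
print('turn deg',np.degrees(Ro.from_matrix(G@T.T).as_rotvec()))
E
python3 st.py
```

```text
[ 492.85024408 -241.33647728  242.93381967] 68.24485302557459 [ 0.11  0.43  0.48  1.95 -0.46  0.69  2.32] [-1.34953354 -0.17272122 -0.19750531]
rack [-27.67499206 -60.99329103 242.93381967] toolz [ 0.1829778   0.01663648 -0.98297627] tooly [0.02038944 0.99957753 0.02071288]
to go world cm [ -0.074552    -0.39501325 -13.14338197]
turn deg [-0.95617897  2.0510772   1.18836594]
```

Call:
play_rows:
  series:
    - [[-0.1, -0.4, -2, -1, 2, 1.2, 0.2], [0, 0, -3, 0, 0, 0, 0.2], [0, 0, -2, 0, 0, 0, 0.2], [0, 0, -2, 0, 0, 0, 0.2], [0, 0, -1.5, 0, 0, 0, 0.2], [0, 0, 0, 0, 0, 0, 0.2]]

```text
clock: 11.18
eef_pos: [491.4, -245.6, 137.5]
tool_rot: [3.141, 0.149, 3.034]
force: [0.3, 0.3, 0.2]
width: 68.4
gripper_force: 0.0
```

```bash
python3 st.py; python3 - <<'E'
from h import *
a,_=snap('wrist');b,_=snap('scene');
cv2.imwrite('pics/p2.png',np.hstack([a[:,:,::-1][:, 80:480],cv2.resize(b[105:245,240:400,::-1],(400,420))]))
E
```

```text
[ 491.36643833 -245.63842221  137.51869656] 68.44051741394198 [ 0.21  0.59  0.35  2.03 -0.57  0.47  2.45] [0.26649278 0.33520236 0.17700763]
rack [-28.69709073 -65.42767081 137.51869656] toolz [ 1.48758358e-01 -1.24304745e-04 -9.88873569e-01] tooly [1.82285802e-03 9.99998328e-01 1.48513251e-04]
to go world cm [ 0.07382857  0.03518124 -2.60186966]
turn deg [-0.01264848 -0.03826184  0.1044392 ]
```

View pics/p2.png

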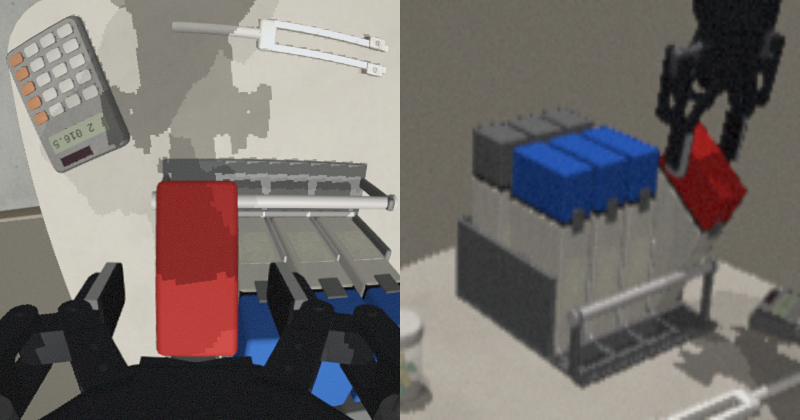

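Call:
play_rows:
  series:
    - [[0, 0, -1, 0, 0, 0, 0.2], [0, 0, -1, 0, 0, 0, 0.2], [0, 0, -0.4, 0, 0, 0, 0.2], [0, 0, 0, 0, 0, 0, 0.4], [0, 0, 0, 0, 0, 0, 0.5], [0, 0, 0, 0, 0, 0, 0.7], [0, 0, 0, 0, 0, 0, 1], [0, 0, 0, 0, 0, 0, 1], [0, 0, 0, 0, 0, 0, 1], [0, 0, 0, 0, 0, 0, 1], [0, 0, 0, 0, 0, 0, 1]]

```text
clock: 12.65
eef_pos: [493.0, -245.9, 114.4]
tool_rot: [-3.14, 0.151, 3.035]
force: [-0.8, 0.0, 5.5]
width: 35.3
gripper_force: 59.7
```

Call:
play_rows:
  series:
    - [[0, 0, 0.5, 0, 0, 0, 1], [0, 0, 1, 0, 0, 0, 1], [0, 0, 1, 0, 0, 0, 1], [0, 0, 1.5, 0, 0, 0, 1], [0, 0, 2, 0, 0, 0, 1], [0, 0, 2, 0, 0, 0, 1], [0, 0, 2, 0, 0, 0, 1], [0, 0, 2, 0, 0, 0, 1], [0, 0, 2, 0, 0, 0, 1], [0, 0, 2, 0, 0, 0, 1], [0, 0, 2, 0, 0, 0, 1], [0, 0, 1, 0, 0, 0, 1], [0, 0, 0, 0, 0, 0, 1]]

```text
clock: 14.28
eef_pos: [493.0, -245.9, 304.9]
tool_rot: [-3.14, 0.152, 3.036]
force: [-0.4, 0.7, -2.3]
width: 35.3
gripper_force: 59.9
```

```bash
python3 st.py; python3 - <<'E'
from h import *
a,_=snap('top');b,_=snap('scene');
cv2.imwrite('pics/p3.png',np.hstack([cv2.resize(a[110:290,280:460,::-1],(400,400)),cv2.resize(b[45:245,220:420,::-1],(400,400))]))
E
```

```text
[ 492.95093567 -245.89334618  304.93315306] 35.2842984692223 [ 0.04  0.38  0.57  1.84 -0.35  0.87  2.23] [-0.42559207  0.69477749 -2.33521259]
rack [-27.09454987 -65.51416261 304.93315306] toolz [ 0.15169181 -0.00145436 -0.98842677] tooly [ 4.97611118e-04  9.99998903e-01 -1.39501958e-03]
to go world cm [ -0.08462116   0.06067364 -19.34331531]
turn deg [0.09328537 0.12148026 0.02841989]
```

View pics/p3.png

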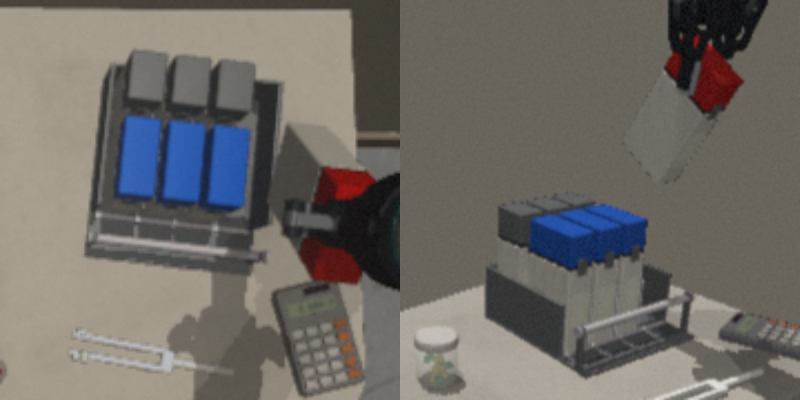

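Call:
play_rows:
  series:
    - [[0, 2, 0, 0.34, 3.19, 0, 1], [0, 4, 0, 0.34, 3.19, 0, 1], [0.1, 4, 0, 0.34, 3.19, 0, 1], [0.1, 4, 0, 0.34, 3.19, 0, 1], [0.1, 4, 0, 0.34, 3.19, 0, 1], [0.1, 4, 0, 0.34, 3.19, 0, 1], [0.1, 4, 0, 0.34, 3.19, 0, 1], [0.1, 4, 0, 0.34, 3.19, 0, 1], [0.1, 4, 0, 0.34, 3.19, 0, 1], [0.1, 4, 0, 0.34, 3.19, 0, 1], [0.1, 4, 0, 0, 0, 0, 1], [0.1, 4, 0, 0, 0, 0, 1], [0, 2.5, 0, 0, 0, 0, 1], [0, 1, 0, 0, 0, 0, 1], [0, 0, 0, 0, 0, 0, 1]]

```text
clock: 16.25
eef_pos: [502.9, 248.4, 303.9]
tool_rot: [-3.139, -0.409, 3.035]
force: [-0.2, -0.2, -2.9]
width: 35.5
gripper_force: 60.3
```

```bash
python3 st.py; python3 m.py | grep -E "blue|bar|jar|bulb|folder"; cat > up.py <<'E'
from h import *
import sys
for cam in('scene','top'):
    im,d=get_image(cam);w=cloud(cam,d);m=(abs(w[:,:,0]-505)<80)&(abs(w[:,:,1]-250)<70)&(w[:,:,2]>float(sys.argv[1]))
    hsv=cv2.cvtColor(im,cv2.COLOR_RGB2HSV);S,V=hsv[:,:,1].astype(int),hsv[:,:,2].astype(int);H=hsv[:,:,0].astype(int)
    m&=(V>70)&((S<70)|((S>120)&((H<8)|(H>172))))
    if cam=='scene': cv2.imwrite(sys.argv[2],cv2.resize(im[:,:,::-1][20:330,60:340],(560,620)[0:2] if 0 else (540,598)))
    p=w[cv2.erode(m.astype(np.uint8),np.ones((3,3)))>0]
    print(cam,len(p),p.min(0) if len(p) else '',p.max(0) if len(p) else '')
    rng=np.random.default_rng(0)
    for k in range(3):
        if len(p)<60: break
        best=None
        for _ in range(400):
            q=p[rng.choice(len(p),3,False)];n=np.cross(q[1]-q[0],q[2]-q[0]);n/=np.linalg.norm(n)+1e-9
            b=abs((p-q[0])@n)<2
            if best is None or b.sum()>best.sum(): best=b
        q=p[best];c=q.mean(0);v=np.linalg.svd(q-c,full_matrices=False)[2][2]
        print('  face',len(q),np.round(c,1),np.round(v,3),np.round(q.min(0)),np.round(q.max(0)));p=p[~best]
E
python3 up.py 150 pics/u1.png
```

```text
[502.89704892 248.42408197 303.90036777] 35.52730481587106 [-0.64  0.68  0.47  1.37 -0.41  1.57  1.35] [-0.17086255 -0.22737166 -2.89927818]
rack [-69.30679926 427.09802862 303.90036777] toolz [-0.39763511 -0.00179754 -0.91754187] tooly [ 3.97208801e-04  9.99997650e-01 -2.13121539e-03]
to go world cm [ -1.07923249 -49.37106918 -19.24003678]
turn deg [ -3.26360531 -31.85822247   0.05628866]
blue 1864 c [ 568.8 -166.5] s [122.1  78. ] a 83.97 z 155.1 mean [ 568.2 -166.3]
bar 394 c [ 513.6 -182.1] s [191.9  50.1] a 83.91 z 56.4 mean [ 497.4 -183.8]
folder 4889 c [510.6 247.2] s [156.1 238.8] a 87.98 z 7.8 mean [500.1 237.4]
jar 334 c [596.9  46.2] s [49.7 45.9] a 0.75 z 56.6 mean [595.9  46.3]
bulb 87 c [360.1  15.6] s [24.1 21.9] a 0.63 z 23.3 mean [360.   15.5]
scene 3276 [466.60189526 234.52480099 198.21824788] [543.06120304 272.31504979 345.57324623]
  face 1845 [471.1 252.6 272. ] [-0.993  0.118  0.017] [467. 235. 198.] [476. 269. 345.]
  face 1189 [503.1 265.  262.5] [-0.104 -0.995 -0.001] [471. 260. 199.] [543. 269. 345.]
  face 130 [499.4 249.3 344.9] [-0.008  0.01  -1.   ] [470. 235. 342.] [531. 264. 346.]
top 7145 [453.83777689 180.06221893 221.01745086] [584.16995613 303.56934305 741.57893941]
  face 5368 [530.2 192.5 708.4] [ 0.396 -0.586  0.707] [454. 180. 668.] [584. 216. 742.]
  face 838 [558.7 196.1 690.4] [-0.42   0.581 -0.697] [463. 180. 664.] [584. 223. 736.]
  face 472 [496.4 248.2 345.6] [-0.019  0.015 -1.   ] [474. 231. 343.] [526. 264. 348.]
```

View pics/u1.png

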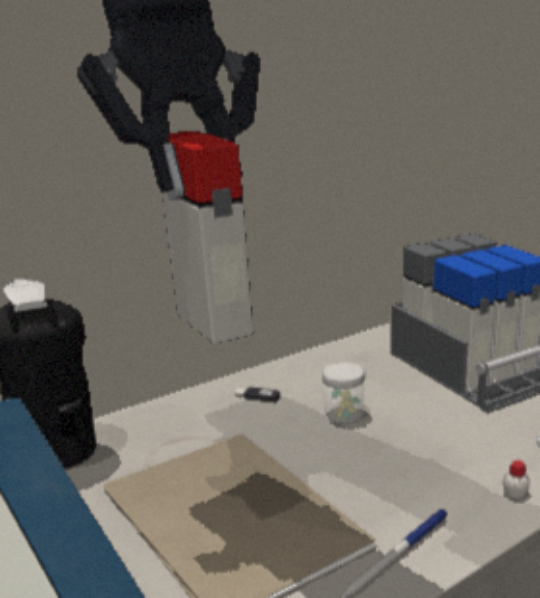

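Call:
play_rows:
  series:
    - [[0, 0, -2, 0, -0.8, 0, 1], [0, 0, -3, 0, 0, 0, 1], [0, 0, -3, 0, 0, 0, 1], [0, 0, -3, 0, 0, 0, 1], [0, 0, -3, 0, 0, 0, 1], [0, 0, -2, 0, 0, 0, 1], [0, 0, -1, 0, 0, 0, 1], [0, 0, -0.5, 0, 0, 0, 1], [0, 0, -0.5, 0, 0, 0, 1], [0, 0, 0, 0, 0, 0, 1], [0, 0, 0, 0, 0, 0, 1]]

```text
clock: 17.77
eef_pos: [503.1, 249.3, 124.6]
tool_rot: [3.141, -0.394, 3.036]
force: [-0.2, 0.9, -2.1]
width: 35.1
gripper_force: 60.4
```

```bash
python3 up.py 14 pics/u2.png | head -5
```

```text
scene 5215 [466.27753173 195.33953766  19.13891295] [584.99509451 278.4220708  463.11421203]
  face 1250 [553.4 250.  327. ] [ 0.884 -0.333 -0.329] [468. 196.  83.] [585. 272. 447.]
  face 978 [507.1 266.5 117.4] [ 0.076  0.997 -0.005] [471. 261.  19.] [584. 270. 460.]
  face 904 [471.4 252.4  93.8] [-0.993  0.118  0.002] [468. 236.  19.] [476. 270. 166.]
top 10081 [425.76632204 182.27211611  95.30177397] [583.37887279 268.9983566  691.06167441]
```

Call:
play_rows:
  series:
    - [[0, 0, -0.2, 0, 0, 0, 1], [0, 0, -0.2, 0, 0, 0, 1], [0, 0, -0.2, 0, 0, 0, 1], [0, 0, 0, 0, 0, 0, 1]]

```text
clock: 18.38
eef_pos: [502.6, 249.1, 117.9]
tool_rot: [3.141, -0.396, 3.036]
force: [0.7, 0.2, -2.4]
width: 35.7
gripper_force: 60.4
```

Call:
play_rows:
  series:
    - [[0, 0, -0.1, 0, 0, 0, 1], [0, 0, -0.1, 0, 0, 0, 1], [0, 0, 0, 0, 0, 0, 1]]

```text
clock: 18.75
eef_pos: [502.8, 249.2, 116.6]
tool_rot: [3.141, -0.395, 3.036]
force: [-0.2, -0.1, 2.3]
width: 35.4
gripper_force: 60.8
```

Call:
play_rows:
  series:
    - [[0, 0, 0, 0, 0, 0, 0.55], [0, 0, 0, 0, 0, 0, 0.45], [0, 0, 0, 0, 0, 0, 0.3], [0, 0, 0, 0, 0, 0, 0.2], [0, 0, 0, 0, 0, 0, 0.2], [0, 0, 0, 0, 0, 0, 0.2], [0.2, 0, 0.6, 0, 0, 0, 0.2], [0.6, -0.06, 1.4, 0, 0, 0, 0.2], [1.2, -0.1, 3, 0, 0, 0, 0.2], [1.2, -0.1, 4, 0, 0, 0, 0.2], [1.2, -0.1, 4, 0, 0, 0, 0.2], [0, 0, 4, 0, 0, 0, 0.2], [0, 0, 2, 0, 0, 0, 0.2], [0, 0, 0, 0, 0, 0, 0.2], [0, 0, 0, 0, 0, 0, 0.2]]

```text
clock: 20.62
eef_pos: [546.5, 245.4, 305.6]
tool_rot: [3.142, -0.396, 3.036]
force: [0.5, 0.5, -0.3]
width: 68.2
gripper_force: 0.0
```

```bash
python3 up.py 14 pics/u3.png | head -5;python3 m.py | grep -E "blue|jar|bulb"
```

```text
scene 2536 [467.10044062 205.23290114  16.62431636] [557.69825884 286.07447227 347.63327397]
  face 1163 [471.3 254.6  87.2] [-0.992  0.127  0.006] [468. 237.  17.] [476. 271. 158.]
  face 933 [506.4 266.5  91.8] [-0.104 -0.995 -0.003] [471. 260.  17.] [544. 270. 158.]
  face 308 [505.5 249.3 157.3] [0.    0.004 1.   ] [470. 232. 155.] [543. 266. 159.]
top 5542 [462.24416582 180.00850309  25.29325974] [584.4980178  266.3239732  741.98365787]
blue 1867 c [ 569.  -166.7] s [122.2  78.4] a 83.63 z 155.2 mean [ 568.  -166.5]
jar 333 c [596.7  46.1] s [49.  45.8] a 1.09 z 56.7 mean [596.   46.3]
bulb 85 c [360.1  15.6] s [23.9 21.9] a 0.28 z 22.0 mean [360.5  15.3]
```

View pics/u3.png

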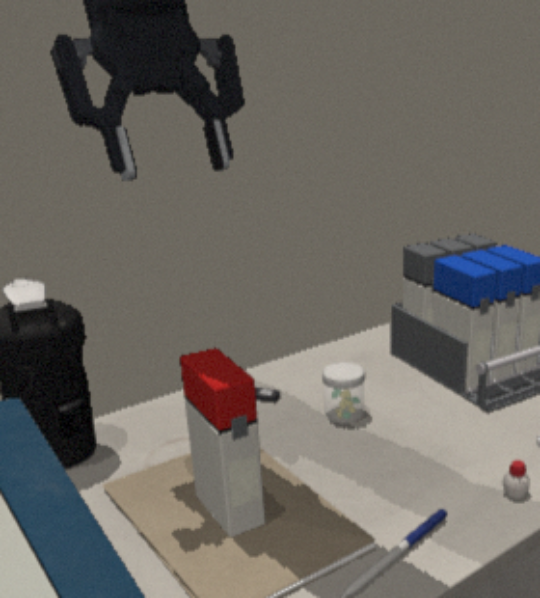

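The case stands upright in the middle of the folder (pixels about 180–265, 350–530). The fingers are well clear of it and everything else is in place.

```bash
python3 -c "from cell import workorder; print(workorder.finish_job())"
```

```text
the job is handed in; nothing more can be done
None
```

The red case was tipped onto the front bar, let go there, then moved to the folder. It now stands upright and released within a few mm of the folder's centre. The other cases, the jar and the ear bulb stayed where they were. The job is handed in at about 21 s, but no verdict came back.

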